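Scrub out the slanted rinse beaker

TASK

Take the long brush out of its pot and scrub the inside of the steel beaker that leans in the grey stand: push the brush head right down until it presses on the strainer plate that forms the bottom (how deep that plate sits varies, so feel for it), then draw it up until its end is near the mouth but still inside, while rubbing it along the lower (underside) wall from low down to near the mouth, and do this down-and-up scrub twice. Press gently, never hard (under 20 N). Then lower the brush, without dropping it, back into its pot to stand on the pot's floor, and leave everything else on the bench where it is.

Things in the scene. Friction and masses are not known exactly. Their poses are not given: they have to be found in the camera images.
- brush: Long bottle brush, 80 g, 200 mm long, at first head down in the pot. Origin: centre of the head's flat end; z runs along the brush to the handle. Head: white with grey bands, 34 mm across, 0 to 46 mm, end bevelled to 26 mm, sprung: gives up to 5 mm along the stem; steel stem 8 mm across to 125 mm; round wooden handle 20 mm across, 132 to 194 mm (grip at about 165).
- beaker: Steel beaker, fixed, leaning 20 degrees (0.35 rad). Origin: centre of its underside; z along its axis, out of the mouth. 60 mm across, 130 mm long, inside 54 mm across; mouth at z = 130 mm. A flat strainer plate jammed inside is its bottom; its top lies anywhere from z = 9 to 39 mm. The -x side is the lower wall, the underside of the lean; at yaw 0 the mouth leans to the robot.
- stand: Grey painted stand that holds the beaker, fixed to the bench; base 170 x 100 x 12 mm, origin under the base's centre. The beaker's origin lies 50 mm along +x and 26 mm up from it.
- pot: Round terracotta brush pot, fixed, 68 mm across, 80 mm high; inside 56 mm across, inner floor 8 mm above its origin, which is the centre of its underside. z up.
- block: Bystander: dark steel bench block 90 x 60 x 30 mm; origin: centre of its underside.
- lamp: Bystander: brass dome-shaped spirit lamp, 74 mm across, 76 mm high; origin: centre of its underside, z up.
- mug: Bystander: blue mug, 76 mm across, 85 mm high; origin: centre of its underside, z up.
- jar: Bystander: closed glass jar with a white lid, 72 mm across, 90 mm high; origin: centre of its underside, z up.
- hammer: Bystander: hammer lying flat, 200 mm long, handle to its -x; origin: centre of its underside.
- pliers: Bystander: pliers with black handles lying flat, 155 mm long, about 60 mm wide; origin under the pivot, jaws to its +x.
Not all that is in view belongs to the job. Leave any green look-alike of the stand alone. Of the things that look like the brush, the middle-sized one is meant.

How it is judged:
On the way, in this order (a step that is already met when the one before it is completed fails the run):
1. First scrub: the brush head presses on the strainer plate at the beaker's bottom with over 1.5 N (y of brush in the frame of beaker between -0.02 and 0.02 m and x of brush in the frame of beaker between -0.02 and 0.02 m and z of brush in the frame of beaker below 0.045 m and contact force between brush and strainer_c0 above 1.5 N), for 0.1 s.
2. First scrub: the head rubs on the lower wall (over 0.5 N) in the lower half, its end 55 to 85 mm inside the mouth and over 4 mm off the beaker's axis towards the lower wall (y of brush in the frame of beaker between -0.02 and 0.02 m and x of brush in the frame of beaker between -0.02 and -0.004 m and z of brush in the frame of beaker between 0.045 and 0.075 m and contact force between brush and beaker above 0.5 N), for 0.1 s.
3. First scrub: the head rubs on the lower wall (over 0.5 N) near the mouth, its end 10 to 48 mm inside the mouth (y of brush in the frame of beaker between -0.02 and 0.02 m and x of brush in the frame of beaker between -0.02 and -0.004 m and z of brush in the frame of beaker between 0.082 and 0.12 m and contact force between brush and beaker above 0.5 N), for 0.1 s.
4. Second scrub: the brush head presses on the strainer plate at the beaker's bottom with over 1.5 N (all of step 1), for 0.1 s.
5. Second scrub: the head rubs on the lower wall (over 0.5 N) in the lower half, its end 55 to 85 mm inside the mouth and over 4 mm off the beaker's axis towards the lower wall (all of step 2), for 0.1 s.
6. Second scrub: the head rubs on the lower wall (over 0.5 N) near the mouth, its end 10 to 48 mm inside the mouth (all of step 3), for 0.1 s.
At the end, for the whole second after the job is handed in: After the two scrubs the brush stands released and at rest in its pot, head down: its end within 10 mm of the pot's inner floor and 14 mm of the pot's axis, the brush leaning less than 0.3 rad from upright (z of brush in the frame of pot between 0.004 and 0.018 m and horizontal distance between brush and pot below 0.014 m and angle between brush's own z axis and vertical below 0.3 rad and linear speed of brush below 0.03 m/s); the robot touches nothing.
It fails at once if The brush is forced against the beaker with more than 20 N (contact force between brush and beaker above 20 N).
It fails at once if The brush is dropped into its pot (falling faster than 0.7 m/s inside it) (linear speed of brush above 0.7 m/s and horizontal distance between brush and pot below 0.03 m and z of brush in the frame of pot below 0.07 m).
It fails at once if A bystander is pushed more than 30 mm (distance of any of block, lamp, mug, jar, hammer, pliers from where it was at the start of the episode above 0.03 m).
It fails at once if The mug, the jar or the lamp is tipped by more than 0.5 rad (angle between any of mug, jar, lamp's own z axis and vertical above 0.5 rad).
It also fails if it takes over 72 s, if anything falls off the work surface, if the arm or the gripper's body presses on something with over 40 N, if the wrist force passes 120 N, or if a joint passes its speed limit or range.

ROBOT

A 6-joint arm with a two-finger parallel gripper is mounted at the origin on the work surface. World frame = base frame: x ahead of the robot, y to its left, z up, the work surface at z = 0. Lengths are in m, angles in rad, forces in N, time in s.
With the tool pointing down it reaches from about 0.425 to 0.95 m from the base axis. Payload 3.5 kg.
Tool frame: the origin (TCP) lies between the finger pads; the fingertips stand 19 mm ahead of it and the grasp point (between the pads) is the TCP; z points along the fingers, y is the line along which they close (so a half turn about z gives the same grasp; the last joint's range is limited). The gripper opens to 85 mm and grips with 20 to 120 N. Pads are 22 mm wide; open, the fingers measure 114 mm over their backs; the gripper's body (76 mm by 85 mm) begins 54 mm behind the grasp point. The pads swing forward as they close: fully open they stand 13 mm farther back than shut.
Start: joints at [0.98, 0.286, 1.577, -0, 1.279, -0.15], TCP at [0.288, 0.61, 0.25] pointing down, gripper open.
Joint ranges: [-2.77, 2.77], [-0.9, 2.22], [0.21, 2.48], [-1.53, 4.67], [0.24, 2.81], [-2.84, 2.84]. Speed limits (rad/s): [2.79, 2.79, 3.14, 3.14, 3.14, 3.14].

INTERFACE

Orientations are given as a unit quaternion [x, y, z, w].
In Python, from plant import monitor, eyes, ctrl gives the robot as it stands.
- The arm moves only by the shell command python3 -m handwheel 'ROWS' [FORCE]. ROWS is JSON, a list of rows, each a list of 7 numbers: the shift along the tool's x, y, z in units of 40 cm (1.0 is 40 cm), then the turn, a rotation vector about the tool's x, y, z in units of pi rad (1.0 is pi rad), then the opening, from -1 (shut) to 1 (fully open). A call has 1 to 12 rows; each row is the pose to reach, as a shift and turn from the pose commanded when the call began, along the tool's axes at that moment, turning the shorter way round; what a row does not reach only later rows make up. A row lasts 1/8 s, in which the tool goes at most 62.5 mm and 10.7 degrees, less where a joint would pass 70% of its speed; a pose out of reach is approached as far as the arm can. A call with a number of a shift or a turn outside -1 to 1 is refused whole. A call with a gripper value outside its range is refused whole. The fingers move at their own pace and stop on an object; FORCE is the grip in N (left out, the last holds). Time passes only in rows, so rows that repeat a pose let the fingers close. It gives the time, the measured TCP pose, the force, the opening and the grip force at its end, in the units of the state.
- monitor.get_state(): the state, without advancing time (a new reading comes with each control period).
- eyes.read_camera(name): name is "side" or "top"; returns the picture (480x640x3 uint8, red, green, blue); there is no depth.
- eyes.camera_params(name): a dict with "K" (3x3 intrinsics, pixels), "R" (3x3) and "t" (3): a world point X has camera coordinates R X + t. Camera axes: x right, y down, z forward; pixel columns grow to the right and rows downward; lengths in m; the calibration is good to about 2 mm. A picture is of the moment at which its call begins. camera_params takes no time and is no camera call.
- ctrl.sign_off(): hands the job in; it is judged then, once.
The state is a dict: "time": time; "qpos": joint angles; "dq": joint speeds; "joint_efforts": joint torques, N m; "eef_pos": TCP position; "tcp_rot": TCP orientation; "contact_force": force on the tool from outside, world axes, zero at the start; "wrist_torque": the same for the moment, N m; "opening": opening from 0.0 (shut) to 1.0 (fully open); "finger_force": force on a finger pad.
Only numpy, scipy, OpenCV 4.12 (cv2) and the standard library are available. Lean on these libraries where they do the work, as an engineer would, in place of code of your own. Each camera call takes 0.05 s, during which the arm holds its last target. There are 200 camera calls.

## Working session

There is one attempt and no reset: what is moved stays moved. The work goes in short steps, Python scripts to look and compute and a shell command to move; the robot and the scene stay as the last step left them, time stands still between calls to the robot, and variables do not carry over. Pictures are saved under pics/ and viewed, at most 10 in all, crops included, and the job is handed in when it is done.

```bash
mkdir -p pics; python3 - <<'E'
from plant import monitor,eyes
import cv2,numpy as np
print(monitor.get_state())
for n in("side","top"):
    im=eyes.read_camera(n); cv2.imwrite(f"pics/{n}0.png",im[:,:,::-1]); p=eyes.camera_params(n); print(n,{k:np.round(v,4).tolist() for k,v in p.items()})
E
```

```text
{'time': 0.0, 'qpos': array([ 9.79997800e-01,  2.87161071e-01,  1.57814403e+00,  2.01267586e-06,
        1.27861377e+00, -1.49994114e-01]), 'dq': array([ 2.19617128e-03, -1.38936321e-04,  2.15923413e-05,  8.04712835e-04,
        1.01126430e-03,  2.98992396e-05]), 'joint_efforts': array([ 2.19446069e-04, -4.05998719e+01, -2.92616343e+01, -1.56220462e-04,
        5.93859804e-03,  5.33578216e-06]), 'eef_pos': array([0.28763023, 0.60998451, 0.24896805]), 'tcp_rot': array([ 2.18622253e-01,  9.75808873e-01, -1.08388295e-03, -4.21925963e-04]), 'contact_force': array([ 0.08336367, -0.07240993,  0.71196082]), 'wrist_torque': array([-0.02829303, -0.03491726, -0.01250584]), 'finger_force': 0.0, 'opening': 1.0002245391451097}
side {'K': [[531.8844, 0.0, 326.3489], [0.0, 531.8844, 240.5668], [0.0, 0.0, 1.0]], 'R': [[0.9605, -0.2776, -0.0215], [-0.1657, -0.5079, -0.8453], [0.2237, 0.8155, -0.5338]], 't': [-0.5793, 0.1534, 1.0554]}
top {'K': [[446.5832, 0.0, 321.7246], [0.0, 446.5832, 252.5268], [0.0, 0.0, 1.0]], 'R': [[0.0244, -0.9992, -0.031], [-0.9988, -0.0231, -0.044], [0.0433, 0.0321, -0.9985]], 't': [0.0037, 0.5917, 0.9048]}
```

View pics/side0.png

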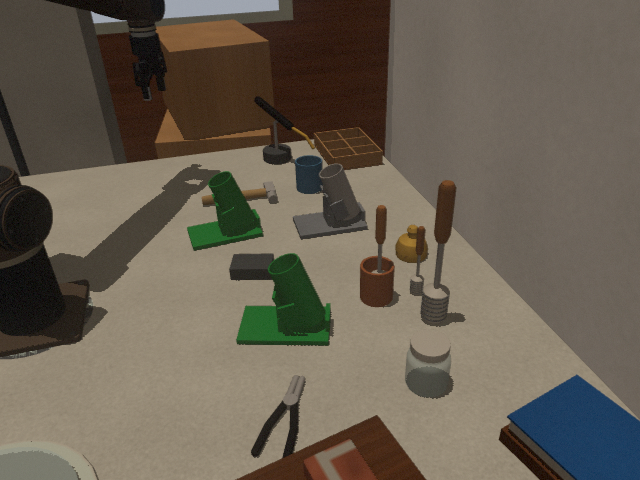

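View pics/top0.png

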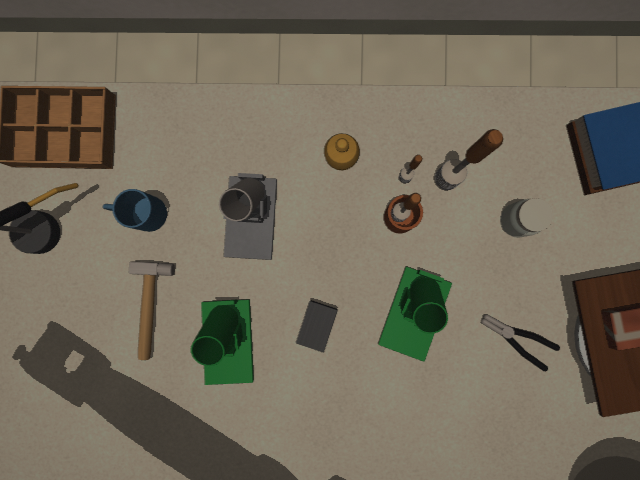

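Brush candidates in the side view are the pot brush (380,225), a large one (445,210) and a small one (420,240). The pot brush is the middle-sized one. The stand is the grey one (330,220 side; 248,215 top), and the green ones at (225,240) and (285,335) are decoys. One composite crop will check the choice.

```bash
python3 - <<'E'
import cv2,numpy as np
s=cv2.imread("pics/side0.png");t=cv2.imread("pics/top0.png")
def c(im,x,y,w=100,h=75,k=4): return cv2.resize(im[y:y+h,x:x+w],None,fx=k,fy=k,interpolation=cv2.INTER_CUBIC)
# tiles: side brush, side stand, top pot, top stand
a=np.vstack([np.hstack([cv2.resize(s[200:312,330:480],(400,300),interpolation=2),cv2.resize(s[155:245,280:400],(400,300),interpolation=2)]),np.hstack([c(t,360,170),cv2.resize(t[170:268,195:326],(400,300),interpolation=2)])])
cv2.imwrite("pics/crop1.png",a)
E
```

```text
(no output)
```

View pics/crop1.png

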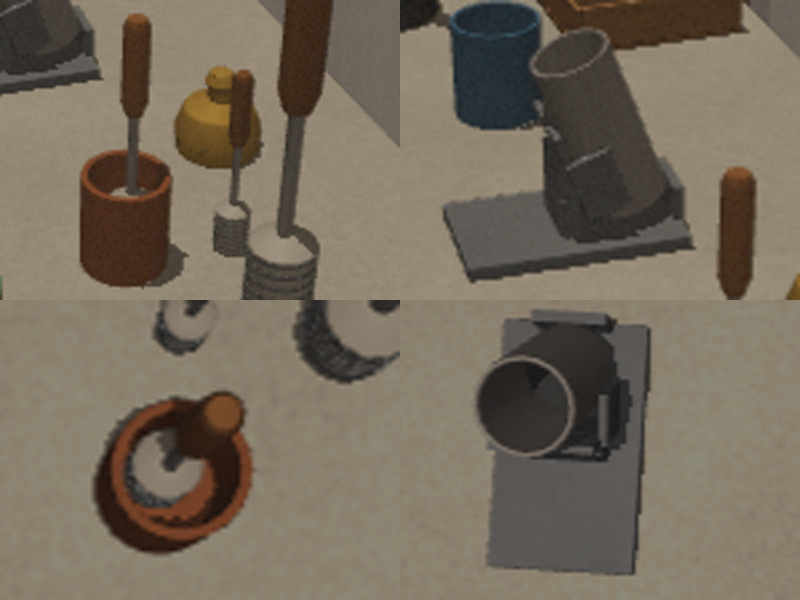

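The pot brush at side (381,207)–(380,244) is confirmed as middle-sized. The grey stand's mouth is at side (331,171) and top (236,204). Next I fit the poses.

```bash
cat > h.py <<'E'
import numpy as np
from scipy.optimize import least_squares
from scipy.spatial.transform import Rotation as Ro
from plant import eyes
P={n:eyes.camera_params(n) for n in("side","top")}
def proj(n,X):
    p=P[n];c=p["R"]@np.asarray(X)+np.ravel(p["t"]);u=p["K"]@c;return u[:2]/u[2]
def onz(n,uv,z):
    p=P[n];d=p["R"].T@np.linalg.solve(p["K"],[*uv,1]);o=-p["R"].T@np.ravel(p["t"]);return o+d*(z-o[2])/d[2]
def tri(a,b): # side, top
    r=least_squares(lambda X:np.r_[proj("side",X)-a,proj("top",X)-b],[.6,0,.1]);return r.x,np.abs(r.fun).max()
def bk(x,y,yaw):
    R=Ro.from_euler("z",yaw)*Ro.from_euler("y",-.349)
    return R,np.array([x,y,0])+Ro.from_euler("z",yaw).apply([.05,0,.026])
E
python3 - <<'E'
from h import *
tt=lambda u,v:np.array([195+(u-400)/3.053,170+(v-300)/3.053])
st=lambda u,v:np.array([280+(u-400)/3.333,155+v/3.333])
cor=[(.085,.05,503,318),(.085,-.05,650,325),(-.085,-.05,633,573),(-.085,.05,488,566)]
sc=[(-.085,.05,445,207),(-.085,-.05,470,270),(.085,-.05,692,240)]
def f(p):
    rz=Ro.from_euler("z",p[2]);o=np.array([p[0],p[1],0]);r=[]
    for a,b,u,v in cor: r.append(proj("top",rz.apply([a,b,.012])+o)-tt(u,v))
    for a,b,u,v in sc: r.append(proj("side",rz.apply([a,b,.012])+o)-st(u,v))
    R,b=bk(*p);m=b+R.apply([0,0,.13])
    r+= [2*(proj("top",m)-tt(525,405)),2*(proj("side",m)-st(571,54))]
    return np.ravel(r)
r=least_squares(f,[.7,.2,0]);print(r.x,np.round(r.fun,1))
R,b=bk(*r.x);print("beaker",b,"axis",R.apply([0,0,1]),"mouth",b+R.apply([0,0,.13]))
print("pot top",onz("top",(405,212),.08),"side",onz("side",(377.2,264.9),.08),tri((377.2,264.9),(405,212)))
print("brush top",tri((381.4,208),(417,198)))
print("head top via top",onz("top",(401.2,212.5),.054))
print("handle lower side at z .14:",onz("side",(380.2,244.2),.14))
for n,u in(("lamp",(342,150)),("bigbrush",(452,175)),("small",(406,175)),("mug",(133,208))):print(n,onz("top",u,.04))
E
```

```text
[ 0.66122083  0.16714052 -0.0327389 ] [ 0.7 -0.3  0.2 -0.2  0.7  0.1  0.2 -0.3 -0.7 -1.7 -0.1 -0.8  0.9 -2.
  0.6  0.8 -0.1 -2.2]
beaker [0.71119404 0.16550386 0.026     ] axis [-0.34177502  0.01119334  0.93971514] mouth [0.66676328 0.166959   0.14816297]
pot top [ 0.66937908 -0.14092432  0.08      ] side [ 0.66757966 -0.14318442  0.08      ] (array([ 0.66906885, -0.14102893,  0.07837359]), np.float64(0.2963556828440801))
brush top (array([ 0.67428036, -0.14060581,  0.20515834]), np.float64(0.712587146775661))
head top via top [ 0.67184244 -0.13748573  0.054     ]
handle lower side at z .14: [ 0.66478947 -0.16140071  0.14      ]
lamp [ 0.79775058 -0.01886955  0.04      ]
bigbrush [ 0.75087252 -0.23892411  0.04      ]
small [ 0.74926503 -0.14778628  0.04      ]
mug [0.67195593 0.40243606 0.04      ]
```

```bash
cat >> h.py <<'E'
from plant import monitor
def Rt(yaw=0,lean=0):
    B=(Ro.from_euler("z",yaw)*Ro.from_euler("y",-lean)).as_matrix()
    z=-B[:,2];y=B[:,0];return Ro.from_matrix(np.c_[np.cross(y,z),y,z])
def go(p,R,p0=None,R0=None):
    s=monitor.get_state();p0=s["eef_pos"] if p0 is None else p0;R0=Ro.from_quat(s["tcp_rot"]) if R0 is None else R0
    d=R0.inv().apply(np.asarray(p)-p0)/.4;w=(R0.inv()*R).as_rotvec()/np.pi
    print(np.round(np.r_[d,w],4).tolist(),"rows>=",np.linalg.norm(d)*.4/.0625,np.linalg.norm(w)*180/10.7)
E
python3 -c "
from h import *
go([.5,.3,.36],Rt())
go([.671,-.14,.33],Rt(),[.5,.3,.36],Rt())
print(proj('side',[.673,-.14,.14]),onz('top',(490,140),.25),onz('top',(416,160),.11))"
```

```text
[-0.8107, -0.4751, -0.2766, -0.0007, 0.0003, 0.3597] rows>= 6.2689083479274 6.05099897868144
[-1.1, 0.4275, 0.075, 0.0, 0.0, 0.0] rows>= 7.568202957109434 0.0
[380.19615438 237.73570038] [ 0.75866444 -0.24203655  0.25      ] [ 0.76192916 -0.15495345  0.11      ]
```

```bash
python3 -m handwheel '[[-0.81,-0.475,-0.277,0,0,0.36,1],[-0.81,-0.475,-0.277,0,0,0.36,1],[-0.81,-0.475,-0.277,0,0,0.36,1],[-0.81,-0.475,-0.277,0,0,0.36,1],[-0.81,-0.475,-0.277,0,0,0.36,1],[-0.81,-0.475,-0.277,0,0,0.36,1],[-0.81,-0.475,-0.277,0,0,0.36,1],[-0.81,-0.475,-0.277,0,0,0.36,1]]' 80
python3 -m handwheel '[[-1,0.4,0.07,0,0,0,1],[-1,0.4,0.07,0,0,0,1],[-1,0.4,0.07,0,0,0,1],[-1,0.4,0.07,0,0,0,1],[-1,0.4,0.07,0,0,0,1],[-1,0.4,0.07,0,0,0,1],[-1,0.4,0.07,0,0,0,1],[-1,0.4,0.07,0,0,0,1]]'
python3 - <<'E'
from h import *
import cv2
go([.673,-.14,.173],Rt())
for n in("side","top"):
    im=eyes.read_camera(n);u=proj(n,[.673,-.14,.2]).astype(int);print(n,u)
    cv2.imwrite(f"pics/{n}1.png",cv2.resize(im[u[1]-75:u[1]+75,u[0]-100:u[0]+100,::-1],None,fx=2,fy=2) )
a=np.hstack([cv2.imread("pics/side1.png"),cv2.imread("pics/top1.png")]);cv2.imwrite("pics/c2.png",a)
E
```

```text
time: 1.1
eef_pos: [0.5002, 0.3, 0.3608]
tcp_rot: [0.708, 0.707, -0.0, -0.0]
contact_force: [-0.6, 0.3, -1.1]
opening: 0.998
finger_force: 0.0
time: 2.1
eef_pos: [0.6599, -0.101, 0.33]
tcp_rot: [0.708, 0.706, -0.001, -0.002]
contact_force: [0.0, -0.1, -0.4]
opening: 1.003
finger_force: 0.0
[-0.0979, 0.0347, 0.3923, -0.0013, -0.0004, -0.0007] rows>= 2.5971896453655963 0.026194301407332202
side [381 210]
top [415 199]
```

View pics/c2.png

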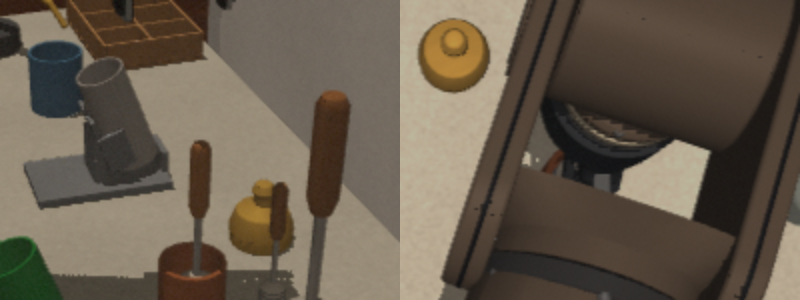

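The side view shows the brush standing almost upright in its pot, handle top at about (200,145) in the crop, and the gripper is clear. Now I line up, descend and grip.

```bash
python3 -m handwheel '[[-0.098,0.035,0,0,0,0,1],[-0.098,0.035,0,0,0,0,1],[-0.098,0.035,0.1,0,0,0,1],[-0.098,0.035,0.2,0,0,0,1],[-0.098,0.035,0.3,0,0,0,1],[-0.098,0.035,0.39,0,0,0,1],[-0.098,0.035,0.39,0,0,0,1],[-0.098,0.035,0.39,0,0,0,-1],[-0.098,0.035,0.39,0,0,0,-1],[-0.098,0.035,0.39,0,0,0,-1],[-0.098,0.035,0.39,0,0,0,-1],[-0.098,0.035,0.39,0,0,0,-1]]' 80
python3 -m handwheel '[[0,0,0,0,0,0,-1],[0,0,0,0,0,0,-1],[0,0,0,0,0,0,-1],[0,0,0,0,0,0,-1]]' 80
python3 - <<'E'
from h import *
import cv2
im=eyes.read_camera("side");cv2.imwrite("pics/s3.png",cv2.resize(im[140:320,260:500,::-1],None,fx=3,fy=3))
s=monitor.get_state();print(s['eef_pos'],s['opening']*85)
E
```

```text
time: 3.7
eef_pos: [0.674, -0.1393, 0.1782]
tcp_rot: [0.708, 0.707, 0.0, 0.001]
contact_force: [0.1, -0.2, 2.6]
opening: 0.219
finger_force: 77.9
time: 4.2
eef_pos: [0.674, -0.1391, 0.1777]
tcp_rot: [0.707, 0.707, 0.0, 0.001]
contact_force: [0.8, -0.7, 3.8]
opening: 0.216
finger_force: 78.0
[ 0.67395187 -0.13912886  0.17764826] 18.065214678312106
```

View pics/s3.png

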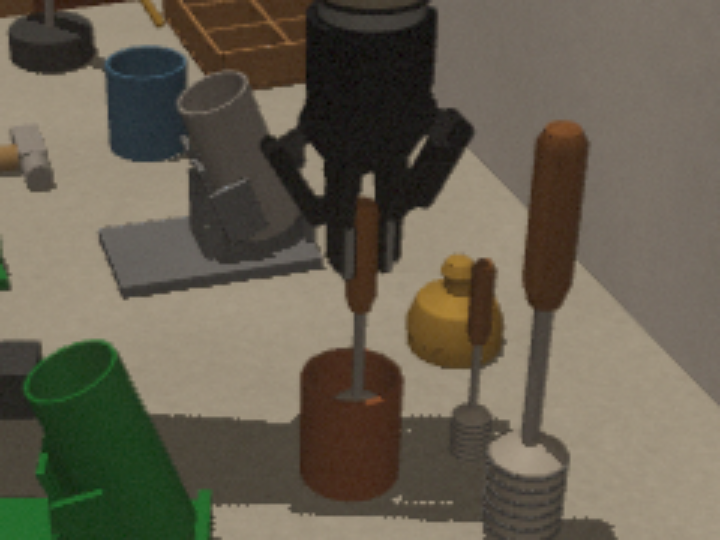

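The brush is gripped at about z 170 mm on the handle and leans slightly. I lift it and measure its axis in the hand.

```bash
python3 -m handwheel '[[0,0,-0.05,0,0,0,-1],[0,0,-0.12,0,0,0,-1],[0,0,-0.22,0,0,0,-1],[0,0,-0.32,0,0,0,-1],[0,0,-0.42,0,0,0,-1],[0,0,-0.5,0,0,0,-1],[0,0,-0.5,0,0,0,-1],[0,0,-0.5,0,0,0,-1]]' 80
python3 - <<'E'
from h import *
import cv2
im=eyes.read_camera("side");s=monitor.get_state();p=s['eef_pos'];R=Ro.from_quat(s["tcp_rot"])
print(p,s["contact_force"])
for g in(-.03,.04,.124,.17): print(g,proj("side",p+R.apply([0,0,g])))
u=proj("side",p+R.apply([0,0,.08])).astype(int);x,y=u[0]-75,u[1]-70;print("off",x,y)
cv2.imwrite("pics/s4.png",cv2.resize(im[y:y+150,x:x+150,::-1],None,fx=4,fy=4,interpolation=2))
E
```

```text
time: 5.25
eef_pos: [0.6728, -0.1387, 0.3749]
tcp_rot: [0.707, 0.707, -0.001, -0.002]
contact_force: [-1.3, -0.0, -1.3]
opening: 0.215
finger_force: 78.3
[ 0.67265263 -0.13870981  0.37402221] [-0.30635158  0.31255763 -1.34396647]
-0.03 [385.01977044 101.58240013]
0.04 [383.28653796 141.67767981]
0.124 [381.38496274 185.66727213]
0.17 [380.41710172 208.05703142]
off 307 93
```

View pics/s4.png

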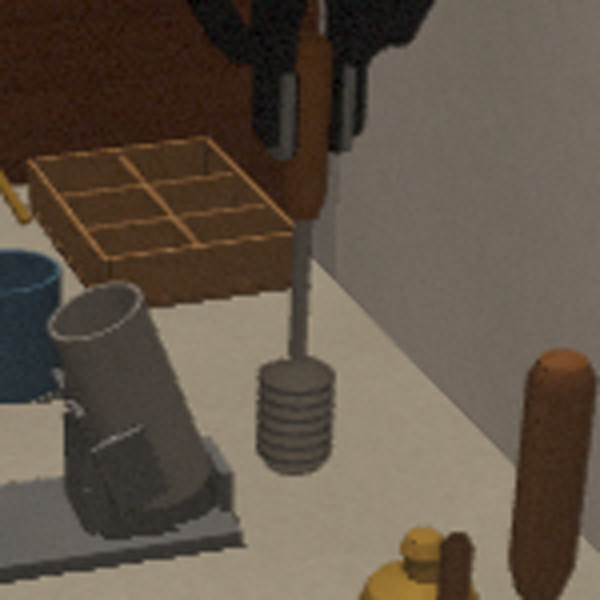

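The brush hangs straight along the tool axis, with its end at side px (380.5,208), which puts the grip at about 170 mm. Next I compute the transfer to above the mouth, leaned.

```bash
cat >> h.py <<'E'
YAW=-.0327; B,b0=bk(.6612,.1671,YAW); RT=Rt(YAW,.349); G=.170
def tcp(x,y,z): return b0+B.apply([x,y,z+G])
def inb():
    s=monitor.get_state();R=Ro.from_quat(s["tcp_rot"]);e=s["eef_pos"]+R.apply([0,0,G])
    print("t",s["time"],"end in beaker mm",np.round(B.inv().apply(e-b0)*1e3,1),"F beaker",np.round(B.inv().apply(s["contact_force"]),2),"dang",np.round((R.inv()*RT).magnitude(),4),"open",round(s["opening"]*85,2))
E
python3 -c "
from h import *
go(tcp(0,0,.17),RT)"
```

```text
[0.7696, -0.1947, 0.0735, -0.1126, -0.0023, 0.0099] rows>= 5.10240477248861 1.9027022081927263
```

```bash
python3 -m handwheel '[[0.1,-0.03,0,0,0,0,-1],[0.2,-0.05,0,-0.03,0,0,-1],[0.32,-0.08,0,-0.06,0,0,-1],[0.45,-0.12,0.01,-0.09,0,0,-1],[0.58,-0.15,0.03,-0.113,-0.002,0.01,-1],[0.7,-0.18,0.05,-0.113,-0.002,0.01,-1],[0.76,-0.19,0.07,-0.113,-0.002,0.01,-1],[0.77,-0.195,0.073,-0.113,-0.002,0.01,-1],[0.77,-0.195,0.073,-0.113,-0.002,0.01,-1],[0.77,-0.195,0.073,-0.113,-0.002,0.01,-1],[0.77,-0.195,0.073,-0.113,-0.002,0.01,-1]]' 80
python3 - <<'E'
from h import *
import cv2
inb();go(tcp(0,0,.17),RT)
im=eyes.read_camera("side");it=eyes.read_camera("top")
m=proj("side",b0+B.apply([0,0,.13])).astype(int);x,y=m[0]-50,m[1]-60;print("side off",x,y,proj("side",b0+B.apply([0,0,.13])),proj("side",b0+B.apply([0,0,.17])))
m=proj("top",b0+B.apply([0,0,.13])).astype(int);X,Y=m[0]-50,m[1]-60;print("top off",X,Y,proj("top",b0+B.apply([0,0,.13])))
k=lambda i,x,y:cv2.resize(i[y:y+120,x:x+100,::-1],(400,480),interpolation=2)
cv2.imwrite("pics/s5.png",np.hstack([k(im,x,y),k(it,X,Y)]))
E
```

```text
time: 6.68
eef_pos: [0.5962, 0.168, 0.3482]
tcp_rot: [0.708, 0.684, 0.123, 0.127]
contact_force: [-0.3, -0.4, -0.6]
opening: 0.215
finger_force: 78.4
t 6.675 end in beaker mm [  3.3  -1.4 172.1] F beaker [-0.48 -0.38 -0.45] dang 0.0067 open 18.31
[0.003, -0.0054, 0.0052, 0.0021, 0.0004, -0.0004] rows>= 0.05195529599024243 0.03600477792555505
side off 281 110 [331.23502748 170.09619253] [325.28703061 156.03465659]
top off 186 144 [236.25970572 204.80029766]
```

View pics/s5.png

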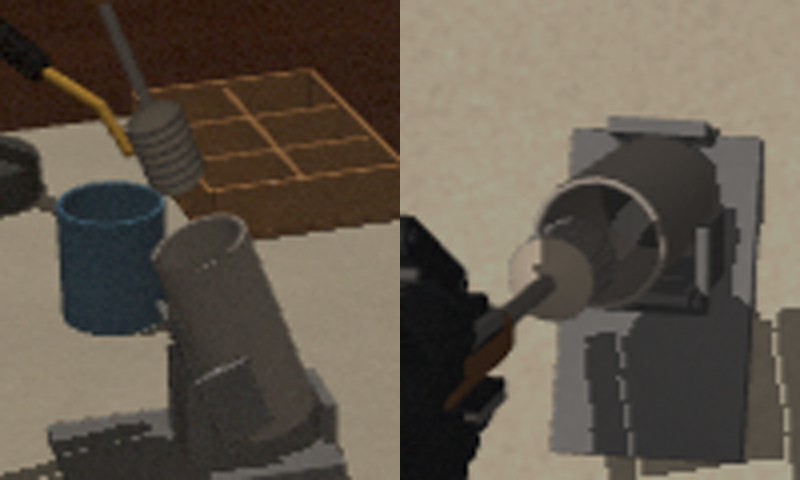

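Side and top agree with the prediction within a pixel: mouth at side (332,171) and top (236.5,205), head end at (325,155) side. I insert to about 60 mm, then feel for the plate.

```bash
python3 -m handwheel '[[0.003,-0.006,0,0.002,0,0,-1],[0.003,-0.006,0.03,0.002,0,0,-1],[0.003,-0.006,0.08,0.002,0,0,-1],[0.003,-0.006,0.12,0.002,0,0,-1],[0.003,-0.006,0.16,0.002,0,0,-1],[0.003,-0.006,0.2,0.002,0,0,-1],[0.003,-0.006,0.24,0.002,0,0,-1],[0.003,-0.006,0.28,0.002,0,0,-1],[0.003,-0.006,0.28,0.002,0,0,-1],[0.003,-0.006,0.28,0.002,0,0,-1]]' 80
python3 -c "
from h import *
inb()"
```

```text
time: 8.02
eef_pos: [0.6328, 0.1691, 0.2426]
tcp_rot: [0.708, 0.685, 0.121, 0.125]
contact_force: [-0.1, 0.1, -0.5]
opening: 0.215
finger_force: 78.4
t 8.025 end in beaker mm [ 0.4  1.  60.3] F beaker [-0.3  0.1 -0.4] dang 0.0007 open 18.25
```

```bash
python3 -m handwheel '[[0,0,0.02,0,0,0,-1],[0,0,0.04,0,0,0,-1],[0,0,0.05,0,0,0,-1],[0,0,0.05,0,0,0,-1]]' 80
python3 -m handwheel '[[0,0,0.005,0,0,0,-1],[0,0,0.01,0,0,0,-1],[0,0,0.01,0,0,0,-1]]' 80
python3 -c "
from h import *
inb()"
```

```text
time: 8.52
eef_pos: [0.6391, 0.1687, 0.2225]
tcp_rot: [0.708, 0.685, 0.12, 0.125]
contact_force: [-0.1, -0.7, -0.9]
opening: 0.213
finger_force: 78.4
time: 8.9
eef_pos: [0.6406, 0.1688, 0.2194]
tcp_rot: [0.708, 0.685, 0.12, 0.125]
contact_force: [-0.5, 0.9, -0.7]
opening: 0.213
finger_force: 78.4
t 8.9 end in beaker mm [-0.3  0.9 35.9] F beaker [-0.78  0.9  -0.49] dang 0.0008 open 18.1
```

```bash
python3 -m handwheel '[[0,0,0.005,0,0,0,-1],[0,0,0.01,0,0,0,-1],[0,0,0.01,0,0,0,-1]]' 80
python3 -c "
from h import *
inb()"
```

```text
time: 9.28
eef_pos: [0.6419, 0.1687, 0.2154]
tcp_rot: [0.708, 0.685, 0.12, 0.125]
contact_force: [0.8, -0.0, -1.3]
opening: 0.212
finger_force: 78.4
t 9.275 end in beaker mm [-0.5  0.8 31.7] F beaker [ 0.3  -0.02 -1.52] dang 0.0011 open 18.05
```

```bash
python3 -m handwheel '[[0,0,0.005,0,0,0,-1],[0,0,0.01,0,0,0,-1],[0,0,0.01,0,0,0,-1]]' 80|grep force
python3 -c "
from h import *
inb()"
```

```text
contact_force: [-0.3, -0.1, -0.7]
finger_force: 78.4
t 9.65 end in beaker mm [-0.5  0.8 27.7] F beaker [-0.55 -0.14 -0.59] dang 0.0011 open 18.13
```

```bash
python3 -m handwheel '[[0,0,0.005,0,0,0,-1],[0,0,0.01,0,0,0,-1],[0,0,0.01,0,0,0,-1]]' 80|grep force
python3 -c "
from h import *
inb()"
```

```text
contact_force: [-0.2, -0.3, -1.3]
finger_force: 78.4
t 10.025 end in beaker mm [-0.5  0.8 23.7] F beaker [-0.57 -0.29 -1.13] dang 0.0011 open 17.99
```

```bash
python3 -m handwheel '[[0,0,0.004,0,0,0,-1],[0,0,0.008,0,0,0,-1],[0,0,0.008,0,0,0,-1]]' 80|grep force
python3 -c "
from h import *
inb()"
```

```text
contact_force: [-0.6, 0.6, -0.9]
finger_force: 78.4
t 10.4 end in beaker mm [-0.4  0.8 20.6] F beaker [-0.85  0.59 -0.62] dang 0.0009 open 18.16
```

```bash
python3 -m handwheel '[[0,0,0.004,0,0,0,-1],[0,0,0.008,0,0,0,-1],[0,0,0.008,0,0,0,-1]]' 80|grep force
python3 -c "
from h import *
inb()"
```

```text
contact_force: [0.1, 0.8, -0.4]
finger_force: 78.4
t 10.775 end in beaker mm [-0.4  0.8 17.4] F beaker [-0.04  0.82 -0.37] dang 0.001 open 18.24
```

```bash
python3 -m handwheel '[[0,0,0.004,0,0,0,-1],[0,0,0.008,0,0,0,-1],[0,0,0.008,0,0,0,-1]]' 80|grep force
python3 -c "
from h import *
inb()"
```

```text
contact_force: [-0.6, 0.3, -1.2]
finger_force: 78.4
t 11.15 end in beaker mm [-0.4  0.8 14.1] F beaker [-1.03  0.25 -0.93] dang 0.001 open 18.15
```

```bash
python3 -m handwheel '[[0,0,0.004,0,0,0,-1],[0,0,0.008,0,0,0,-1],[0,0,0.008,0,0,0,-1]]' 80|grep force
python3 -c "
from h import *
inb()"
```

```text
contact_force: [0.1, -1.3, -0.7]
finger_force: 78.4
t 11.525 end in beaker mm [-0.4  0.8 11. ] F beaker [-0.11 -1.31 -0.66] dang 0.0009 open 18.1
```

```bash
python3 -m handwheel '[[0,0,0.0025,0,0,0,-1],[0,0,0.005,0,0,0,-1],[0,0,0.005,0,0,0,-1]]' 80|grep force
python3 -c "
from h import *
inb()"
```

```text
contact_force: [-2.2, -0.8, 2.0]
finger_force: 78.8
t 11.9 end in beaker mm [0.1 1.  9.7] F beaker [-1.32 -0.83  2.66] dang 0.0007 open 18.15
```

```bash
python3 -m handwheel '[[0,0,0.0015,0,0,0,-1],[0,0,0.0015,0,0,0,-1],[0,0,0.0015,0,0,0,-1],[0,0,0.0015,0,0,0,-1]]' 80|grep force
python3 -c "
from h import *
inb()"
```

```text
contact_force: [-2.8, -0.2, 5.7]
finger_force: 79.1
t 12.4 end in beaker mm [0.2 0.9 8.9] F beaker [-0.71 -0.29  6.35] dang 0.0006 open 18.33
```

Plate pressed at about 7 N. Now I raise to about 60 mm and feel toward the lower wall (tool -y).

```bash
python3 -m handwheel '[[0,0,-0.03,0,0,0,-1],[0,0,-0.07,0,0,0,-1],[0,0,-0.11,0,0,0,-1],[0,-0.01,-0.128,0,0,0,-1],[0,-0.018,-0.128,0,0,0,-1],[0,-0.02,-0.128,0,0,0,-1],[0,-0.02,-0.128,0,0,0,-1]]' 80|grep force
python3 -c "
from h import *
inb()"
```

```text
contact_force: [-0.0, -0.2, -0.8]
finger_force: 78.5
t 13.275 end in beaker mm [-9.   0.8 59.1] F beaker [-0.3  -0.24 -0.78] dang 0.0018 open 18.36
```

```bash
python3 -m handwheel '[[0,-0.0025,0,0,0,0,-1],[0,-0.0025,0,0,0,0,-1]]' 80|grep force
python3 -c "
from h import *
inb()"
```

```text
contact_force: [0.4, 0.4, -1.1]
finger_force: 78.5
t 13.525 end in beaker mm [-9.4  0.8 59.5] F beaker [ 0.02  0.37 -1.2 ] dang 0.0011 open 18.17
```

```bash
python3 -m handwheel '[[0,-0.0025,0,0,0,0,-1],[0,-0.0025,0,0,0,0,-1]]' 80|grep force
python3 -c "
from h import *
inb()"
```

```text
contact_force: [0.4, -0.4, -0.6]
finger_force: 78.4
t 13.775 end in beaker mm [-10.1   0.9  59.8] F beaker [ 0.13 -0.4  -0.71] dang 0.0006 open 18.36
```

```bash
python3 -m handwheel '[[0,-0.003,0,0,0,0,-1],[0,-0.003,0,0,0,0,-1],[0,-0.003,0,0,0,0,-1]]' 80|grep force
python3 -c "
from h import *
inb()"
```

```text
contact_force: [2.1, -0.3, -1.8]
finger_force: 78.3
t 14.15 end in beaker mm [-10.4   0.9  60. ] F beaker [ 1.37 -0.25 -2.38] dang 0.0016 open 18.41
```

```bash
python3 -m handwheel '[[0,-0.003,0,0,0,0,-1],[0,-0.003,0,0,0,0,-1],[0,-0.003,0,0,0,0,-1]]' 80|grep force
python3 -c "
from h import *
inb()"
```

```text
contact_force: [4.9, -0.3, -1.9]
finger_force: 78.4
t 14.525 end in beaker mm [-10.9   0.9  60.1] F beaker [ 3.99 -0.12 -3.5 ] dang 0.003 open 18.12
```

About 4 N on the lower wall. I draw up to about 98 mm in two parts, watching the force.

```bash
python3 -m handwheel '[[0,0,0,0,0,0,-1],[0,0,-0.015,0,0,0,-1],[0,0,-0.03,0,0,0,-1],[0,0,-0.045,0,0,0,-1],[0,0,-0.045,0,0,0,-1]]' 80|grep force
python3 -c "
from h import *
inb()"
```

```text
contact_force: [4.0, -0.6, 0.7]
finger_force: 78.6
t 15.15 end in beaker mm [-10.8   1.   78.9] F beaker [ 4.02 -0.49 -0.75] dang 0.0029 open 18.09
```

```bash
python3 -m handwheel '[[0,0,-0.015,0,0,0,-1],[0,0,-0.03,0,0,0,-1],[0,0,-0.05,0,0,0,-1],[0,0,-0.05,0,0,0,-1],[0,0,-0.05,0,0,0,-1]]' 80|grep force
python3 -c "
from h import *
inb()"
```

```text
contact_force: [2.5, -0.0, 2.4]
finger_force: 78.9
t 15.775 end in beaker mm [-11.1   1.   98.5] F beaker [3.17 0.08 1.35] dang 0.0025 open 18.14
```

First scrub done. Centre, go down again, and press.

```bash
python3 -m handwheel '[[0,0,0,0,0,0,-1],[0,0.02,0,0,0,0,-1],[0,0.03,0.02,0,0,0,-1],[0,0.03,0.06,0,0,0,-1],[0,0.03,0.1,0,0,0,-1],[0,0.03,0.14,0,0,0,-1],[0,0.03,0.18,0,0,0,-1],[0,0.03,0.205,0,0,0,-1],[0,0.03,0.213,0,0,0,-1],[0,0.03,0.213,0,0,0,-1],[0,0.03,0.213,0,0,0,-1]]' 80|grep force
python3 -c "
from h import *
inb()"
```

```text
contact_force: [0.0, 0.3, 0.0]
finger_force: 78.7
t 17.15 end in beaker mm [ 0.3  1.  13.4] F beaker [0.04 0.33 0.03] dang 0.0013 open 17.69
```

```bash
python3 -m handwheel '[[0,0,0.003,0,0,0,-1],[0,0,0.006,0,0,0,-1],[0,0,0.006,0,0,0,-1],[0,0,0.006,0,0,0,-1]]' 80|grep force
python3 -c "
from h import *
inb()"
```

```text
contact_force: [-1.3, -1.7, 1.5]
finger_force: 78.8
t 17.65 end in beaker mm [-0.1  1.  10.5] F beaker [-0.66 -1.77  1.86] dang 0.0007 open 18.01
```

```bash
python3 -m handwheel '[[0,0,0.003,0,0,0,-1],[0,0,0.005,0,0,0,-1],[0,0,0.005,0,0,0,-1],[0,0,0.005,0,0,0,-1]]' 80|grep force
python3 -c "
from h import *
inb()"
```

```text
contact_force: [-2.6, 0.5, 5.1]
finger_force: 79.4
t 18.15 end in beaker mm [0.1 1.  9. ] F beaker [-0.69  0.37  5.69] dang 0.0008 open 18.08
```

```bash
python3 -m handwheel '[[0,0,-0.03,0,0,0,-1],[0,0,-0.07,0,0,0,-1],[0,0,-0.11,0,0,0,-1],[0,-0.01,-0.128,0,0,0,-1],[0,-0.02,-0.128,0,0,0,-1],[0,-0.026,-0.128,0,0,0,-1],[0,-0.0275,-0.128,0,0,0,-1],[0,-0.0275,-0.128,0,0,0,-1]]' 80|grep force
python3 -c "
from h import *
inb()"
```

```text
contact_force: [2.5, -0.2, 0.1]
finger_force: 78.8
t 19.15 end in beaker mm [-10.5   0.9  59.5] F beaker [ 2.38 -0.09 -0.8 ] dang 0.0018 open 18.25
```

```bash
python3 -m handwheel '[[0,-0.0025,0,0,0,0,-1],[0,-0.0025,0,0,0,0,-1],[0,-0.0025,0,0,0,0,-1]]' 80|grep force
python3 -c "
from h import *
inb()"
```

```text
contact_force: [5.3, -0.8, -0.9]
finger_force: 78.8
t 19.525 end in beaker mm [-11.1   0.9  59.7] F beaker [ 4.69 -0.65 -2.65] dang 0.0026 open 18.33
```

```bash
python3 -m handwheel '[[0,0,0,0,0,0,-1],[0,0,-0.015,0,0,0,-1],[0,0,-0.03,0,0,0,-1],[0,0,-0.045,0,0,0,-1],[0,0,-0.06,0,0,0,-1],[0,0,-0.08,0,0,0,-1],[0,0,-0.095,0,0,0,-1],[0,0,-0.095,0,0,0,-1],[0,0,-0.095,0,0,0,-1]]' 80|grep force
python3 -c "
from h import *
inb()"
```

```text
contact_force: [4.9, -0.5, 2.4]
finger_force: 79.0
t 20.65 end in beaker mm [-11.2   0.9  97.9] F beaker [ 5.48 -0.3   0.59] dang 0.0023 open 18.33
```

Both scrubs are done. I centre, withdraw along the axis, and plan the way back.

```bash
python3 -m handwheel '[[0,0.02,0,0,0,0,-1],[0,0.03,-0.01,0,0,0,-1],[0,0.03,-0.05,0,0,0,-1],[0,0.03,-0.1,0,0,0,-1],[0,0.03,-0.15,0,0,0,-1],[0,0.03,-0.2,0,0,0,-1],[0,0.03,-0.23,0,0,0,-1],[0,0.03,-0.23,0,0,0,-1]]' 80|grep force
python3 -c "
from h import *
inb()
go([.670,-.139,.375],Rt())"
```

```text
contact_force: [0.1, 0.9, -1.4]
finger_force: 78.9
t 21.65 end in beaker mm [  0.7   1.2 191.1] F beaker [-0.42  0.86 -1.33] dang 0.0025 open 18.08
[-0.7672, 0.2242, 0.0569, 0.1119, 0.0019, -0.0103] rows>= 5.128360671802686 1.8904461175216758
```

```bash
python3 -m handwheel '[[-0.1,0.03,0,0,0,0,-1],[-0.22,0.06,0,0.02,0,0,-1],[-0.34,0.09,0.01,0.05,0,0,-1],[-0.46,0.13,0.02,0.08,0,-0.005,-1],[-0.58,0.17,0.04,0.112,0.002,-0.01,-1],[-0.7,0.21,0.05,0.112,0.002,-0.01,-1],[-0.767,0.224,0.057,0.112,0.002,-0.01,-1],[-0.767,0.224,0.057,0.112,0.002,-0.01,-1],[-0.767,0.224,0.057,0.112,0.002,-0.01,-1],[-0.767,0.224,0.057,0.112,0.002,-0.01,-1]]' 80
python3 - <<'E'
from h import *
import cv2
go([.670,-.140,.178+.01],Rt())
im=eyes.read_camera("side");s=monitor.get_state();p=s['eef_pos'];R=Ro.from_quat(s["tcp_rot"])
for g in(.04,.124,.17): print(g,proj("side",p+R.apply([0,0,g])))
u=proj("side",[.67,-.14,.11]).astype(int);x,y=u[0]-75,u[1]-75;print("off",x,y)
cv2.imwrite("pics/s6.png",cv2.resize(im[y:y+150,x:x+150,::-1],None,fx=4,fy=4,interpolation=2))
E
```

```text
time: 22.9
eef_pos: [0.6696, -0.1374, 0.3734]
tcp_rot: [0.707, 0.707, -0.001, -0.001]
contact_force: [-0.4, -0.5, -0.6]
opening: 0.218
finger_force: 78.9
[-0.0068, 0.0022, 0.4635, -0.0009, -0.0001, 0.0003] rows>= 2.966564122997837 0.015451638636573522
0.04 [381.45073669 141.93152388]
0.124 [379.76685995 185.89605228]
0.17 [378.90968449 208.27614325]
off 303 176
```

View pics/s6.png

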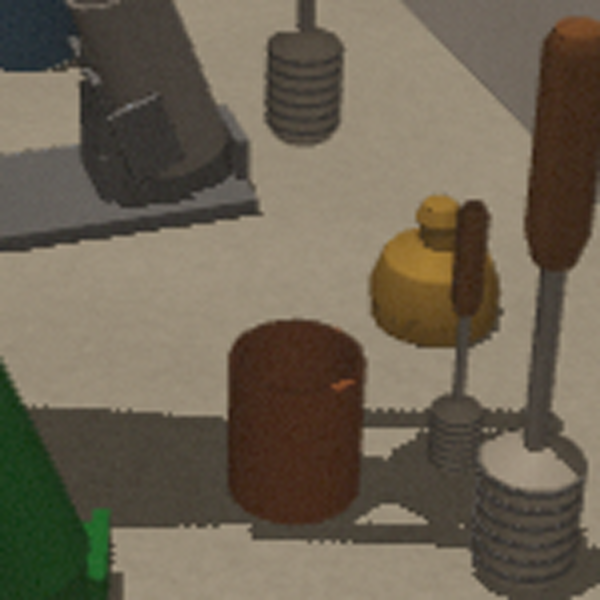

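The brush still hangs straight, its end at side (379,208), above the pot centre (377,265). Lowering slowly.

```bash
python3 -m handwheel '[[-0.006,0.002,0,0,0,0,-1],[-0.006,0.002,0.06,0,0,0,-1],[-0.006,0.002,0.12,0,0,0,-1],[-0.006,0.002,0.18,0,0,0,-1],[-0.006,0.002,0.24,0,0,0,-1],[-0.006,0.002,0.3,0,0,0,-1],[-0.006,0.002,0.36,0,0,0,-1],[-0.006,0.002,0.41,0,0,0,-1],[-0.006,0.002,0.44,0,0,0,-1],[-0.006,0.002,0.46,0,0,0,-1],[-0.006,0.002,0.46,0,0,0,-1],[-0.006,0.002,0.46,0,0,0,-1]]' 80
python3 -m handwheel '[[0,0,0.01,0,0,0,-1],[0,0,0.016,0,0,0,-1],[0,0,0.016,0,0,0,-1],[0,0,0.016,0,0,0,-1]]' 80
```

```text
time: 24.45
eef_pos: [0.6705, -0.1416, 0.19]
tcp_rot: [0.707, 0.707, -0.001, -0.0]
contact_force: [-0.5, -0.4, -0.2]
opening: 0.215
finger_force: 78.9
time: 24.95
eef_pos: [0.67, -0.1415, 0.1825]
tcp_rot: [0.707, 0.707, -0.001, -0.001]
contact_force: [0.2, 0.1, -0.7]
opening: 0.213
finger_force: 78.9
```

```bash
python3 -m handwheel '[[0,0,0.004,0,0,0,-1],[0,0,0.008,0,0,0,-1],[0,0,0.008,0,0,0,-1]]' 80
```

```text
time: 25.32
eef_pos: [0.6699, -0.1414, 0.1791]
tcp_rot: [0.707, 0.707, -0.001, -0.001]
contact_force: [0.8, 0.4, -0.6]
opening: 0.21
finger_force: 78.9
```

```bash
python3 -m handwheel '[[0,0,0.003,0,0,0,-1],[0,0,0.005,0,0,0,-1],[0,0,0.005,0,0,0,-1]]' 80
```

```text
time: 25.7
eef_pos: [0.6701, -0.1415, 0.1781]
tcp_rot: [0.707, 0.707, -0.001, -0.001]
contact_force: [-1.2, -1.2, 2.1]
opening: 0.214
finger_force: 79.2
```

On the floor at about 2.8 N. Release gently, open fully, and rise.

```bash
python3 -m handwheel '[[0,0,0,0,0,0,-0.45],[0,0,0,0,0,0,-0.4],[0,0,0,0,0,0,-0.3],[0,0,0,0,0,0,0],[0,0,0,0,0,0,0.5],[0,0,0,0,0,0,1],[0,0,0,0,0,0,1],[0,0,0,0,0,0,1],[0,0,0,0,0,0,1]]' 20
python3 -m handwheel '[[0,0,-0.04,0,0,0,1],[0,0,-0.1,0,0,0,1],[0,0,-0.17,0,0,0,1],[0,0,-0.25,0,0,0,1],[0,0,-0.35,0,0,0,1],[0,0,-0.4,0,0,0,1],[0,0,-0.4,0,0,0,1],[0,0,-0.4,0,0,0,1]]'
python3 - <<'E'
from h import *
import cv2
im=eyes.read_camera("side");print(proj("side",[.67,-.1415,.208]),proj("side",[.67,-.1415,.14]))
cv2.imwrite("pics/s7.png",cv2.resize(im[140:320,260:500,::-1],None,fx=3,fy=3))
E
```

```text
time: 26.82
eef_pos: [0.67, -0.1414, 0.1773]
tcp_rot: [0.707, 0.707, -0.001, -0.001]
contact_force: [-0.9, 0.2, -0.0]
opening: 0.999
finger_force: 0.0
time: 27.82
eef_pos: [0.6699, -0.1413, 0.3352]
tcp_rot: [0.707, 0.707, -0.002, -0.003]
contact_force: [-0.1, -0.8, -0.3]
opening: 1.0
finger_force: 0.0
[380.16296406 207.07600904] [379.0051589  238.39000936]
```

View pics/s7.png

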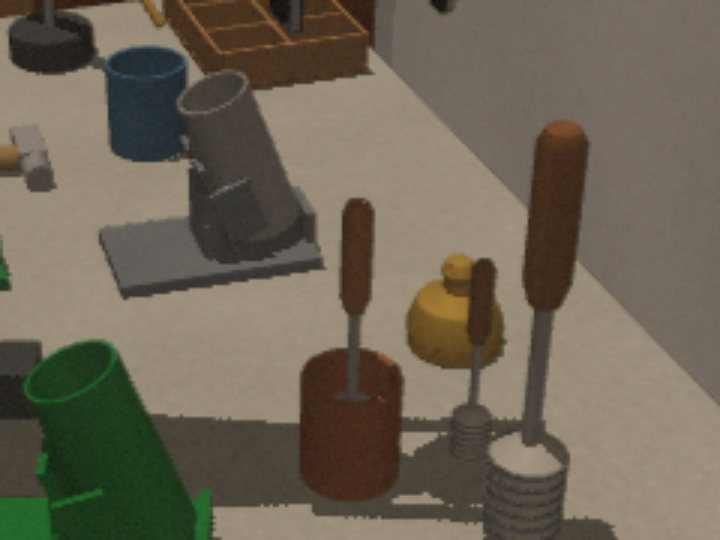

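The brush stands upright and centred in the pot, top at crop (358,203), i.e. side (379,208) against a predicted (380,207). The gripper is clear, so I hand in.

```bash
python3 -c "
from plant import ctrl
print(ctrl.sign_off())"
```

```text
the job is handed in; nothing more can be done
None
```

I scrubbed the beaker twice, with measured forces of about 7 N or less, stood the brush back upright in its pot and handed the job in at about 28 s; the sign-off returned no verdict.

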